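Slide a label holder to its mark and hold it pressed behind the rack's lip

TASK

Take the white label holder out of its stand and hook it over the steel rail of the bench rack at the rail's left end, where the front lip is cut away. Slide it along the rail, without lifting it off again, until its middle stands at the small pointer clipped to the lip; then push it straight down against the rail's springs until its lower edge is behind the lip and it stops, fully home. Finish while holding it pressed down there, with the bottles, vial and dishes around left where they stand.

Things in the scene. Friction and masses are not known exactly. Their poses are not given: they have to be found in the camera images.
- label_holder: White label holder, 60 (y) x 105 mm high (z), 60 g, upright in the stand (leaning up to 0.06 rad). Origin: at lower-edge height, under the grip tab. Plate x=-11..-7, z=0..70 mm, card and dark centre line on its front (-x); bridge z=65..70; rear leg x=7..10, down to z=41: a hook open below, 14 mm wide. Grip tab on the bridge: 8 (x) x 40 (y), z=70..105, centred: pinch it across x from above
- hook (a point): Point of the label holder on the underside of its bridge, midway in the hook: 65 mm above the holder's origin. It meets the top of the rail when the holder hangs. Axes as the holder's
- rack: White bench rack, fixed, 400 mm long (y; +y = left end), deck z=50 mm. Origin on the bench under the rail's middle, -x front. Lip: 4 mm thick, x=-18..-14, top z=40, only y=-170..+60; 10 mm channel between it and the front board (x=-4). Left of y=+60 is no lip: hook on there, middle at about y=+110 (over +75); right of that stay on the rail. Posts y=+-193, 14 mm wide, 138 high
- rail_top (a point): Mid-length point on the top of the rail, a round steel bar 10 mm thick along the rack's y between the posts; height 110 mm when up, straight above the rack's origin. With the holder hanging on it, the holder's lower edge is 5 mm above the lip's top. Axes as the rack's; moves down with the rail
- rail (a joint): How far the sprung rail is pressed straight down, m: 0 up, 0.014 at its hard stop. It takes 2.8 N to start and 8.4 N at the stop, and springs up again when let go
- mark (a point): Tip of the pointer, a small black clip 16 mm wide on the front of the lip; the tip stands 8 mm above the lip's top edge at rack x = -21 mm. The rack y of this point is where the middle of the holder belongs. Axes as the rack's
- stand: Grey slotted stand, fixed, 56 x 84 mm, 30 mm high, yaw as the holder's. Origin on the bench straight under the holder's origin; slot 5 mm wide, its floor 6 mm above the bench: draw the holder straight up by 26 mm or more to free it
- bottle_a: Screw-cap bottle, 56 mm wide, 105 mm high, on the rack's deck, 82 to 88 mm behind the rail; a bystander. Origin: centre of its underside
- bottle_b: Another such bottle on the deck; a bystander. Origin: centre of its underside
- vial: Small glass vial, 23 mm wide, 44 mm high, on the bench about 110 mm to the right of the stand; a bystander. Origin: centre of its underside
- petri: Petri dish, 89 mm wide, 15 mm high, on the bench about 135 mm to the left of the stand; a bystander. Origin: centre of its underside
- brown: Dark brown square bottle, 67 mm wide, 156 mm high, on the bench on the right; a bystander. Origin: centre of its underside
- beaker: Glass beaker, 55 mm wide, 70 mm high, on the bench on the right, farther back; a bystander. Origin: centre of its underside
Not all that is in view belongs to the job. Leave any turquoise or yellow look-alike of the label_holder alone.

How it is judged:
On the way, in this order (a step that is already met when the one before it is completed fails the run):
1. the holder hangs on the rail at its left end, where there is no lip (hook within 4 mm of the rail's top, holder's middle at rack y > 75 mm) (x of hook in the frame of rail_top between -0.005 and 0.005 m and z of hook in the frame of rail_top between -0.004 and 0.004 m and angle between the y axis of label_holder and the y axis of rack, either way round below 0.12 rad and angle between label_holder's own z axis and vertical below 0.2 rad and y of hook in the frame of rail_top above 0.075 m), for 0.2 s.
2. still hooked on the rail, the holder's middle is within 6 mm of the pointer, rail pressed less than 6 mm (x of hook in the frame of rail_top between -0.005 and 0.005 m and z of hook in the frame of rail_top between -0.004 and 0.004 m and angle between the y axis of label_holder and the y axis of rack, either way round below 0.12 rad and angle between label_holder's own z axis and vertical below 0.2 rad and y of hook in the frame of mark between -0.006 and 0.006 m and value of joint rail below 0.006 m), for 0.1 s.
At the end, for the whole second after the job is handed in: The holder is hooked on the rail, its middle within 6 mm of the pointer, and the robot's fingers hold it pressed down and at rest: rail down by at least 11.5 of its 14 mm, holder pressing on it with over 4 N, its lower edge behind the lip (at least 4 mm below the lip's top) (x of hook in the frame of rail_top between -0.005 and 0.005 m and z of hook in the frame of rail_top between -0.004 and 0.004 m and angle between the y axis of label_holder and the y axis of rack, either way round below 0.12 rad and angle between label_holder's own z axis and vertical below 0.2 rad and y of hook in the frame of mark between -0.006 and 0.006 m and value of joint rail above 0.0115 m and height (world z) of label_holder below 0.036 m and x of label_holder in the frame of rack between -0.005 and 0.005 m and contact force between the fingers and label_holder above 3 N and contact force between label_holder and rail above 4 N and linear speed of label_holder below 0.02 m/s); the arm keeps its last pose, push and grip.
It fails at once if the holder is lifted off or lowered onto the rail right of its left end (hook 10 to 40 mm above the rail within 15 mm of its line, holder's middle at rack y < 70 mm) (x of hook in the frame of rail_top between -0.015 and 0.015 m and y of hook in the frame of rail_top between -0.2 and 0.07 m and z of hook in the frame of rail_top between 0.01 and 0.04 m).
It fails at once if a bottle, vial, dish or beaker is shifted by more than 20 mm (distance of any of bottle_a, bottle_b, vial, petri, brown, beaker from where it was at the start of the episode above 0.02 m).
It also fails if it takes over 45 s, if anything falls off the work surface, if the arm or the gripper's body presses on something with over 40 N, if the wrist force passes 120 N, or if a joint passes its speed limit or range.

ROBOT

A 7-joint arm with a two-finger parallel gripper is mounted at the origin on a cart in front of the work surface, level with it; the furniture and walls round the work are solid. World frame = base frame: x ahead of the robot, y to its left, z up, the work surface at z = 0. Lengths are in m, angles in rad, forces in N, time in s.
With the tool pointing down it reaches from about 0.35 to 0.9 m from the base axis. Payload 8.1 kg.
Tool frame: the origin (TCP) lies between the finger pads; the fingertips stand 17 mm ahead of it and the grasp point (between the pads) lies 2 mm behind it; z points along the fingers, y is the direction in which the jaws open and shut (so a half turn about z gives the same grasp; the last joint's range is limited). The gripper opens to 92 mm and grips with 3 to 60 N. Pads are 19 mm wide; open, the fingers measure 130 mm over their backs; the gripper's body (75 mm by 190 mm) begins 47 mm behind the grasp point.
Start: joints at [-1.216, 0.434, 0.025, 1.573, -0.012, 1.134, -0.075], TCP at [0.276, 0.561, 0.244] pointing down, gripper open.
Joint ranges: [-2.62, 2.62], [-0.44, 2.09], [-1.27, 1.32], [0.08, 2.57], [-1.32, 4.46], [0.12, 2], [-2.74, 2.74]. Speed limits (rad/s): [2.22, 2.22, 3.01, 3.01, 3.14, 3.14, 3.14].

INTERFACE

Orientations are given as a rotation vector (axis times angle).
In Python, from cell import arm gives the robot as it stands. The module is installed in compiled form; this text tells all that it offers.
- The arm moves only by the shell command python3 -m crank 'ROWS' [FORCE]. ROWS is JSON, a list of rows, each a list of 5 numbers: the opening, from 0 (shut) to 1 (fully open), then the shift along the world's x, y, z normalised to -1 to 1, where 1 is 40 cm, then the turn about the world's z normalised to -1 to 1, where 1 is 60 degrees. In form: [[fingers, tx, ty, tz, twist], ...]. A call has exactly 8 rows; each row shifts and turns the commanded pose from where the row before left it; what a row does not reach is not made up. A row lasts 1/12 s, in which the tool goes at most 41.7 mm and 7.16 degrees, less where a joint would pass 70% of its speed; a pose out of reach is approached as far as the arm can. A call with a number of a shift or a turn outside -1 to 1 is refused whole. A call with a gripper value outside its range is refused whole. The fingers move at their own pace and stop on an object; FORCE is the grip in N (left out, the last holds). Time passes only in rows, so rows that do not move let the fingers close, or fill a call up. It gives the time, the measured TCP pose, the force and the opening at its end, in the units of the state.
- arm.observe(): the state, without advancing time (a new reading comes with each control period).
- arm.get_image(name): name is "scene" or "top"; returns the picture (420x560x3 uint8, red, green, blue); there is no depth.
- arm.get_calibration(name): a dict with "intrinsics" (3x3 intrinsics, pixels), "distortion" ([k1, k2, p1, p2, k3] as OpenCV has them; the pictures are not rectified), "extrinsics" (4x4, takes a point from camera to world coordinates). Camera axes: x right, y down, z forward; pixel columns grow to the right and rows downward; lengths in m; the calibration is good to about 2 mm. A picture is of the moment at which its call begins. get_calibration takes no time and is no camera call.
- arm.sign_off(): hands the job in, once; it reports no verdict.
The state is a dict: "clock": time; "joints": joint angles; "dq": joint speeds; "joint_efforts": joint torques, N m; "position": TCP position; "ee_rot": TCP orientation; "force": force on the tool from outside, world axes, zero at the start; "ft_torque": the same for the moment, N m; "width": opening from 0.0 (shut) to 1.0 (fully open).
Only numpy, scipy, OpenCV 4.12 (cv2) and the standard library are available. Lean on these libraries where they do the work, as an engineer would, in place of code of your own. Each camera call takes 0.05 s, during which the arm holds its last target.

## Working session

There is one attempt and no reset: what is moved stays moved. The work goes in short steps, Python scripts to look and compute and a shell command to move; the robot and the scene stay as the last step left them, time stands still between calls to the robot, and variables do not carry over. Pictures are saved under pics/ and viewed, and the job is handed in when it is done.

```bash
mkdir -p pics
python3 - <<'E'
from cell import arm
import cv2,numpy as np
s=arm.observe(); print(s)
for n in("scene","top"):
    im=arm.get_image(n); cv2.imwrite(f"pics/{n}0.png",im[:,:,::-1]); 
    c=arm.get_calibration(n); print(n,{k:np.round(v,4).tolist() for k,v in c.items()})
E
```

```text
{'clock': 0.0, 'joints': array([-1.21558098,  0.43518454,  0.02503818,  1.57408065, -0.01158699,
        1.13401428, -0.0751055 ]), 'dq': array([ 0.00084667, -0.00186783,  0.00050047,  0.00119971, -0.00181144,
        0.00048789,  0.00076709]), 'joint_efforts': array([ 1.07651871e-03, -6.67858171e+01,  9.85381790e-01, -3.14450562e+01,
       -6.04390819e-02,  4.27921931e-02,  1.62728306e-04]), 'position': array([0.2761179 , 0.56016504, 0.24297597]), 'ee_rot': array([-7.13028139e-01, -3.05942761e+00,  2.40685454e-03]), 'force': array([0.69328483, 0.53133014, 0.52948263]), 'ft_torque': array([0.04943773, 0.06433108, 0.01000032]), 'width': 0.9979696586625073}
scene {'intrinsics': [[493.3638, 0.0, 277.9351], [0.0, 493.3638, 209.5143], [0.0, 0.0, 1.0]], 'distortion': [-0.0317, 0.0, 0.0, 0.0, 0.0], 'extrinsics': [[0.6123, -0.4721, 0.6342, -0.3393], [-0.7905, -0.3521, 0.5011, -0.7412], [-0.0133, -0.8082, -0.5888, 0.9457], [0.0, 0.0, 0.0, 1.0]]}
top {'intrinsics': [[480.553, 0.0, 283.8741], [0.0, 480.553, 209.3152], [0.0, 0.0, 1.0]], 'distortion': [-0.1212, 0.0, 0.0, 0.0, 0.0], 'extrinsics': [[-0.0249, -0.988, 0.1522, 0.3441], [-0.9995, 0.0276, 0.0161, 0.0067], [-0.0201, -0.1517, -0.9882, 1.5132], [0.0, 0.0, 0.0, 1.0]]}
```

View pics/scene0.png

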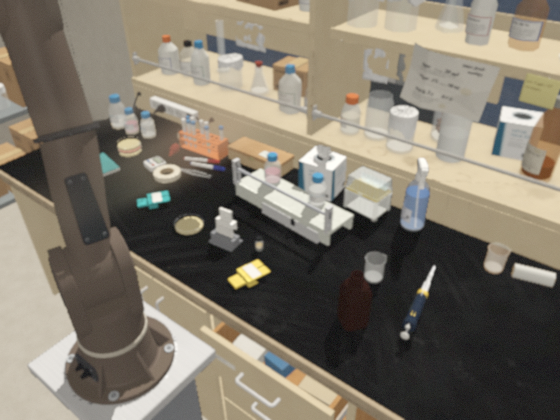

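View pics/top0.png

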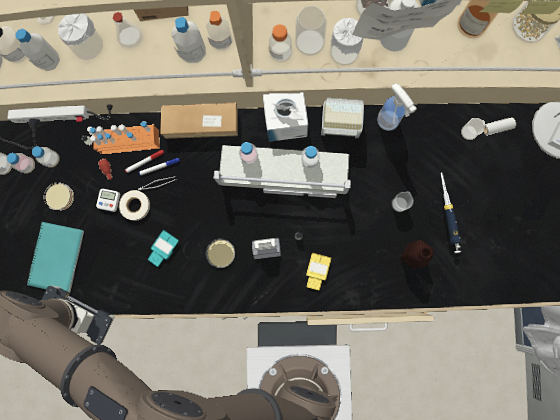

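The scene view has the white holder in its grey stand at about (227,230) and the rack from (237,175) to (330,230). In the top view the stand is at (266,247) and the rack spans (215–350, 150–195). I'll zoom in next.

```bash
cat > h.py <<'E'
import cv2,numpy as np
from cell import arm
C={n:arm.get_calibration(n) for n in("scene","top")}
def ray(n,uv):
    c=C[n];K=np.array(c["intrinsics"]);D=np.array(c["distortion"],float);T=np.array(c["extrinsics"])
    p=cv2.undistortPoints(np.array([[uv]],float),K,D)[0,0]
    return T[:3,3],T[:3,:3]@np.array([p[0],p[1],1])
def onz(n,uv,z):
    o,d=ray(n,uv);return o+d*(z-o[2])/d[2]
def tri(a,b):
    o1,d1=ray("scene",a);o2,d2=ray("top",b)
    d1=d1/np.linalg.norm(d1);d2=d2/np.linalg.norm(d2)
    t=np.linalg.lstsq(np.c_[d1,-d2],o2-o1,rcond=None)[0]
    p,q=o1+t[0]*d1,o2+t[1]*d2
    return (p+q)/2,np.linalg.norm(p-q)
def proj(n,P):
    c=C[n];T=np.linalg.inv(np.array(c["extrinsics"]))
    r,_=cv2.Rodrigues(T[:3,:3])
    return cv2.projectPoints(np.array(P,float).reshape(-1,1,3),r,T[:3,3],np.array(c["intrinsics"]),np.array(c["distortion"],float))[0][:,0]
def crop(im,x0,y0,w,h,s,name):
    c=cv2.resize(im[y0:y0+h,x0:x0+w],None,fx=s,fy=s,interpolation=cv2.INTER_CUBIC)
    for i in range(0,w,10):
        cv2.line(c,(i*s,0),(i*s,4 if i%50 else 12),(0,0,255),1)
        if i%20==0: cv2.putText(c,str(x0+i),(i*s,22),0,.4,(0,0,255),1)
    for i in range(0,h,10):
        cv2.line(c,(0,i*s),(6,i*s),(0,0,255),1)
        if i%20==0: cv2.putText(c,str(y0+i),(8,i*s+4),0,.4,(0,0,255),1)
    cv2.imwrite(name,c)
E
python3 - <<'E'
from h import *
s=cv2.imread("pics/scene0.png");t=cv2.imread("pics/top0.png")
crop(s,205,145,150,110,5,"pics/s1.png")
crop(t,205,135,155,80,5,"pics/t1.png")
crop(t,235,220,70,50,10,"pics/t2.png")
crop(s,195,195,80,60,10,"pics/s2.png")
E
```

```text
(no output)
```

View pics/s1.png

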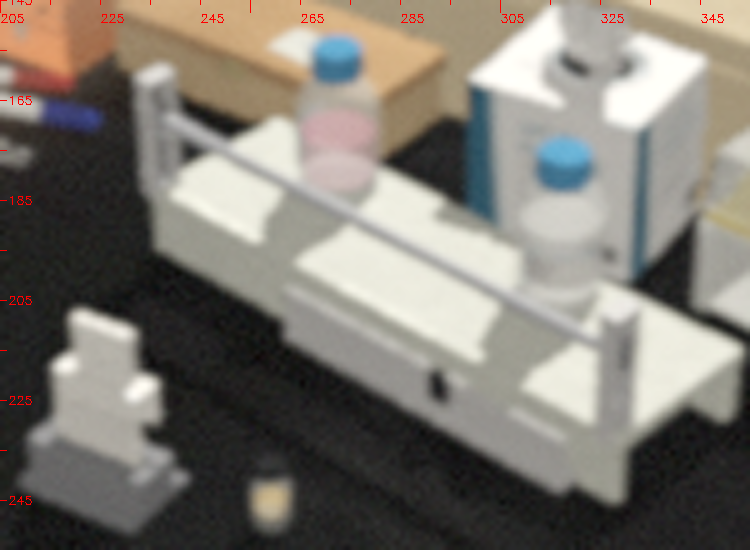

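View pics/t1.png

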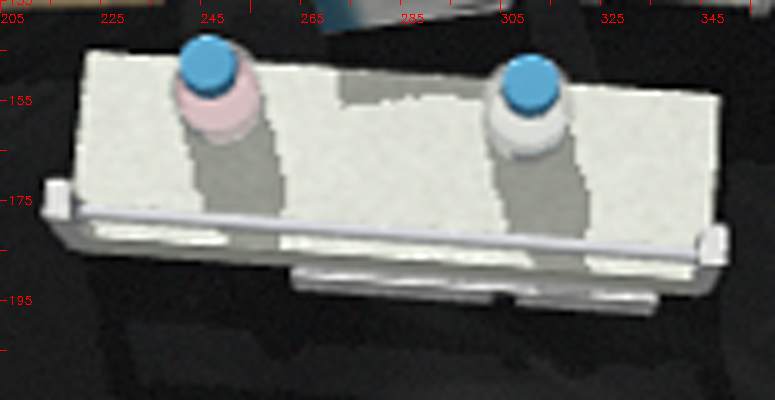

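View pics/t2.png

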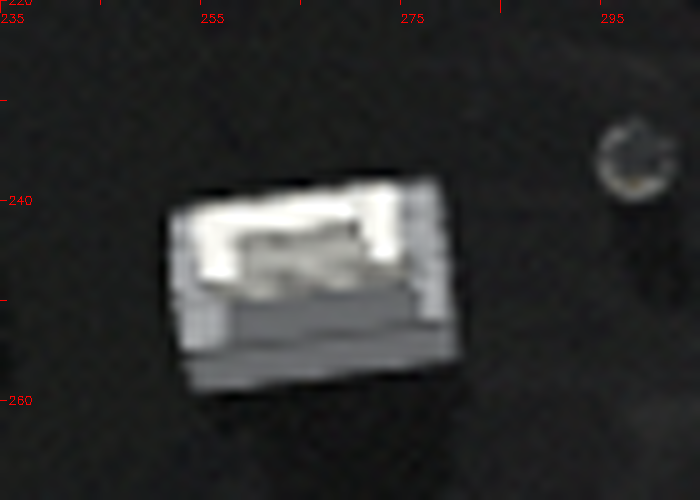

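View pics/s2.png

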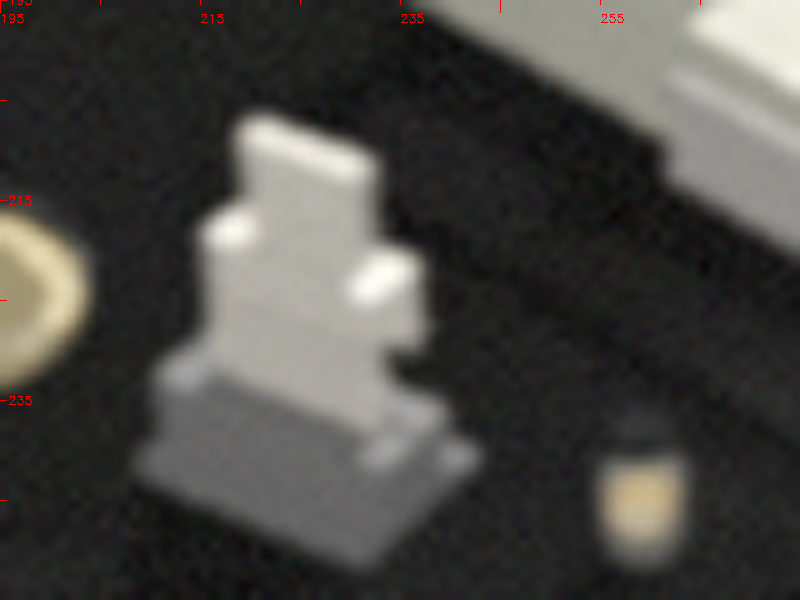

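Run:
```python
from h import *
from scipy.ndimage import map_coordinates as mc
s=cv2.cvtColor(cv2.imread("pics/scene0.png"),6).astype(float);t=cv2.cvtColor(cv2.imread("pics/top0.png"),6).astype(float)
def prof(im,a,b,n=8,half=7):
    a=np.array(a,float);b=np.array(b,float);d=(b-a)/np.linalg.norm(b-a);nn=np.array([-d[1],d[0]])
    off=np.arange(-half,half+.1,1)
    for k in range(n):
        f=(np.linspace(k/n,(k+1)/n,12))[:,None]
        P=a+f*(b-a)
        v=[mc(im,[(P+o*nn)[:,1],(P+o*nn)[:,0]],order=1).mean() for o in off]
        print(np.round((P.mean(0))).astype(int),np.round(v).astype(int))
print("scene");prof(s,(239,169),(324,213.5))
print("top");prof(t,(222,177),(343,185))
# raw estimates
for n,a,b in(("scene",(239,169),(324,213.5)),("top",(222,177),(343,185))):
    A=onz(n,a,.107);B=onz(n,b,.107);print(n,A.round(4),B.round(4),np.linalg.norm(A-B),np.degrees(np.arctan2(*(A-B)[[0,1]])))
```

```text
scene
[244 172] [103  68  40  38  69 127 169 173 153 138 135 142 156 168 178]
[255 177] [183 186 196 207 217 222 212 186 176 204 228 235 236 236 236]
[266 183] [192 194 198 201 202 203 198 177 158 161 169 172 171 169 168]
[276 188] [209 207 207 207 207 210 202 179 167 185 203 209 211 214 218]
[287 194] [224 233 235 236 235 229 210 182 180 210 230 235 235 235 235]
[297 200] [230 234 234 234 233 228 207 179 180 210 229 234 234 234 234]
[308 205] [184 192 202 207 205 203 195 171 156 164 174 178 177 177 177]
[319 211] [202 197 188 183 187 193 188 168 162 174 185 190 194 199 201]
top
[230 178] [225 225 224 225 226 218 220 195 150 190 214 211 149 115 116]
[245 178] [178 179 185 188 188 194 216 198 151 179 215 218 162 115 117]
[260 180] [180 178 178 180 184 192 213 201 149 158 187 186 148 117 119]
[275 180] [223 222 223 223 222 220 218 202 157 185 230 228 177 116 123]
[290 182] [222 222 223 223 223 221 218 204 159 181 229 236 191 118 124]
[305 182] [184 184 184 188 191 192 209 206 162 166 213 223 186 119 123]
[320 184] [180 180 180 180 181 185 203 210 163 147 180 179 163 120 121]
[335 184] [224 224 224 224 223 220 215 210 169 164 221 225 201 121 118]
scene [0.6655 0.2118 0.107 ] [ 0.6273 -0.1445  0.107 ] 0.35836816456070714 6.121185656439984
top [0.6642 0.2133 0.107 ] [ 0.6291 -0.1486  0.107 ] 0.3634998439700534 5.536354442158799
```

Run:
```python
from h import *
s=cv2.imread("pics/scene0.png");t=cv2.imread("pics/top0.png")
def blob(im,x0,y0,x1,y1,thr):
    g=cv2.cvtColor(im,6)[y0:y1,x0:x1].astype(float)
    w=np.clip(thr-g,0,None);w[g>thr]=0
    yy,xx=np.mgrid[y0:y1,x0:x1];print((w*xx).sum()/w.sum(),(w*yy).sum()/w.sum());print(g.astype(int))
blob(s,287,213,298,230,100)
blob(t,298,188,315,200,90)
# stand + tab
print("tab",tri((225.9,209.9),(265,241.8)))
for z in(.105,.111,.117):print(onz("scene",(225.9,209.9),z),onz("top",(265,241.8),z))
# stand top corners z=.03 (top view), bottom z=0
for uv,z in(((252.2,241.2),.03),((278.8,238.2),.03),((253.3,255.2),.03),((280.5,252.3),.03)):print(onz("top",uv,z).round(4))
```

```text
290.675615212528 224.33445190156598
[[157 158 159 168 179 195 214 225 233 234 235]
 [162 159 158 157 158 166 183 201 216 227 233]
 [174 170 166 159 156 156 159 170 185 203 217]
 [176 181 180 168 160 155 154 155 161 173 188]
 [166 173 181 174 159 151 153 153 153 158 163]
 [151 160 164 157 142 132 139 150 155 156 155]
 [146 147 143 129 104  91 117 148 164 165 158]
 [146 146 139 116  69  57  95 148 169 178 171]
 [147 147 138 111  68  39  72 122 158 175 179]
 [146 147 141 111  69  34  54  96 136 159 166]
 [148 148 141 113  76  39  51  92 127 146 151]
 [148 148 143 127  97  67  64  92 128 142 148]
 [147 146 148 140 128 109  98 112 134 142 145]
 [129 138 144 147 143 138 130 134 141 149 147]
 [ 90 109 129 139 142 147 146 146 146 149 149]
 [ 48  67  92 112 131 144 149 151 150 149 148]
 [ 34  33  51  71 102 128 142 145 147 148 151]]
305.60723659542555 197.1381702287214
[[114 107 104 105 113 116 115 119 125 133 154 170 192 178 158 151 149]
 [123 123 123 122 122 120 120 120 118 117 116 116 116 117 118 118 112]
 [136 134 134 135 130 129 129 129 125 122 124 122 122 121 122 122 123]
 [162 163 172 
[... 312 characters left out ...]
103 123 135 130 122 125 128]
 [ 16  14  15  10  14  18  15  17  17  20  34  36  53  62  62  67  73]
 [ 17  23  20  20  17  18  16  18  21  12  16  17  17  15  16  12  11]
 [ 25  25  22  22  20  16  20  19  22  20  16  15  15  19  15  19  19]
 [ 30  23  28  21  24  21  21  23  19  20  21  18  15  18  21  20  19]]
tab (array([0.46587222, 0.08645799, 0.11321141]), np.float64(0.0017488299150063744))
[0.47447702 0.0940373  0.105     ] [0.46594465 0.08752709 0.105     ]
[0.46866927 0.08807633 0.111     ] [0.46542537 0.0871829  0.111     ]
[0.46286152 0.08211537 0.117     ] [0.46490609 0.08683872 0.117     ]
[0.4753 0.1315 0.03  ]
[0.4825 0.0488 0.03  ]
[0.4319 0.1288 0.03  ]
[0.4387 0.0446 0.03  ]
```

Fits so far:
- **Tab top:** about (0.466, 0.087, 0.112), holder yaw about +5°.
- **Rail:** line at x≈0.646 mid-length, rack yaw about −5.7°.

Next I'll go above the tab.

```bash
python3 -m crank '[[0.6,0.03,-0.074,0,-0.061],[0.6,0.03,-0.074,0,-0.061],[0.6,0.03,-0.074,0,-0.061],[0.6,0.03,-0.074,0,-0.061],[0.6,0.03,-0.074,0,-0.061],[0.6,0.03,-0.074,0,-0.061],[0.6,0.03,-0.074,0,-0.061],[0.6,0.03,-0.074,0,-0.061]]' 40
python3 -m crank '[[0.6,0.03,-0.074,0,-0.061],[0.6,0.03,-0.074,0,-0.061],[0.6,0.03,-0.074,0,-0.061],[0.6,0.03,-0.074,0,-0.061],[0.6,0.03,-0.074,0,-0.061],[0.6,0.03,-0.074,0,-0.061],[0.6,0.03,-0.074,0,-0.061],[0.6,0.03,-0.074,0,-0.061]]' 40
cat > st.py <<'E'
from h import *
from scipy.spatial.transform import Rotation as R
s=arm.observe();m=R.from_rotvec(s["ee_rot"]).as_matrix()
print(round(s["clock"],2),s["position"].round(4),"jaw",np.degrees(np.arctan2(m[1,1],m[0,1])).round(2),"z",m[:,2].round(3),"w",round(s["width"],3),"F",s["force"].round(1),"j",s["joints"].round(2))
E
python3 st.py
```

```text
clock: 0.77
position: [0.3724, 0.3222, 0.2435]
ee_rot: [-1.467, -2.778, 0.001]
force: [0.6, -0.6, 0.5]
width: 0.603
clock: 1.43
position: [0.4683, 0.0855, 0.2437]
ee_rot: [-2.122, -2.317, 0.0]
force: [1.2, -0.0, -0.3]
width: 0.602
1.43 [0.4683 0.0855 0.2437] jaw 5.03 z [-0.  0. -1.] w 0.602 F [ 1.2 -0.  -0.3] j [-0.66  0.19  0.44  1.95 -0.09  1.02 -0.09]
```

```bash
python3 -m crank '[[0.6,-0.003,0.002,-0.04,0],[0.6,-0.003,0.002,-0.05,0],[0.6,0,0,-0.05,0],[0.6,0,0,-0.05,0],[0.6,0,0,-0.05,0],[0.6,0,0,-0.03,0],[0.6,0,0,-0.01,0],[0.6,0,0,0,0]]' 40
python3 st.py
python3 - <<'E'
from h import *
s=arm.get_image("scene")[:,:,::-1];crop(s,170,150,110,110,5,"pics/s3.png")
E
```

```text
clock: 2.1
position: [0.4651, 0.0884, 0.1309]
ee_rot: [-2.118, -2.319, 0.003]
force: [-0.4, 0.1, 0.1]
width: 0.597
2.1 [0.4651 0.0884 0.1309] jaw 5.2 z [-0.002 -0.001 -1.   ] w 0.597 F [-0.4  0.1  0.1] j [-0.61  0.34  0.39  2.09 -0.19  0.74 -0.01]
```

View pics/s3.png

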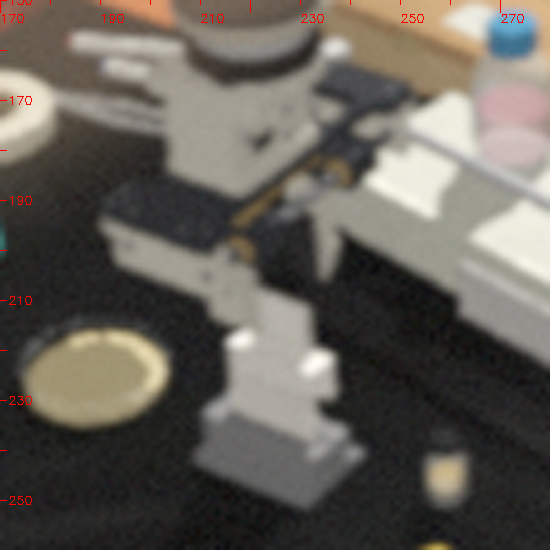

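The fingers straddle the tab: front tip near (215,214), rear tip near (233,205), tab top near (225,210). I'll descend and close.

```bash
python3 -m crank '[[0.6,0,0,-0.03,0],[0.6,0,0,-0.03,0],[0.6,0,0,-0.02,0],[0.6,0,0,-0.008,0],[0.6,0,0,0,0],[0.0,0,0,0,0],[0.0,0,0,0,0],[0.0,0,0,0,0]]' 40
python3 -m crank '[[0,0,0,0,0],[0,0,0,0,0],[0,0,0,0,0],[0,0,0,0,0],[0,0,0,0,0],[0,0,0,0,0],[0,0,0,0,0],[0,0,0,0,0]]' 40
python3 st.py
```

```text
clock: 2.82
position: [0.4663, 0.0887, 0.0971]
ee_rot: [2.118, 2.32, 0.002]
force: [-0.6, 0.1, -0.9]
width: 0.43
clock: 3.48
position: [0.4657, 0.0886, 0.0966]
ee_rot: [-2.118, -2.32, 0.0]
force: [-2.6, -1.0, 5.5]
width: 0.084
3.48 [0.4657 0.0886 0.0966] jaw 5.2 z [-0.  0. -1.] w 0.084 F [-2.6 -1.   5.5] j [-0.58  0.4   0.37  2.12 -0.23  0.66  0.03]
```

Gripped at 7.7 mm opening. I'll lift straight up 40 mm, then rise further.

```bash
python3 -m crank '[[0,0,0,0.02,0],[0,0,0,0.03,0],[0,0,0,0.04,0],[0,0,0,0.04,0],[0,0,0,0.04,0],[0,0,0,0.03,0],[0,0,0,0,0],[0,0,0,0,0]]' 40
python3 st.py
python3 - <<'E'
from h import *
s=arm.get_image("scene")[:,:,::-1];crop(s,170,120,110,110,5,"pics/s4.png")
t=arm.get_image("top")[:,:,::-1];crop(t,205,135,155,120,5,"pics/t4.png")
E
```

```text
clock: 4.15
position: [0.4663, 0.0888, 0.177]
ee_rot: [2.118, 2.32, 0.003]
force: [0.7, -0.3, -1.0]
width: 0.086
4.15 [0.4663 0.0888 0.177 ] jaw 5.22 z [ 0.002  0.001 -1.   ] w 0.086 F [ 0.7 -0.3 -1. ] j [-0.64  0.27  0.42  2.04 -0.15  0.85 -0.05]
```

View pics/s4.png

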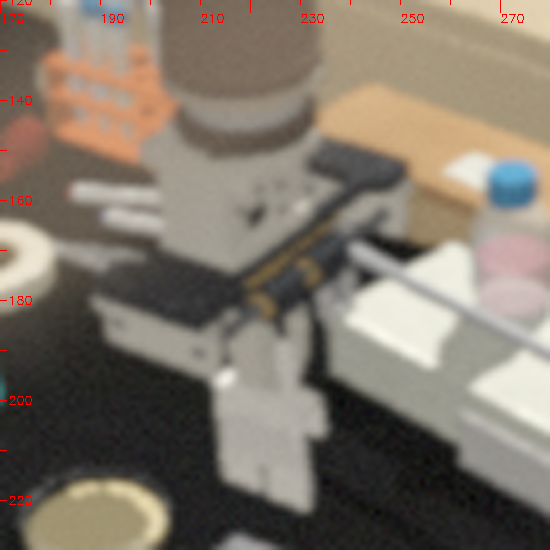

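View pics/t4.png

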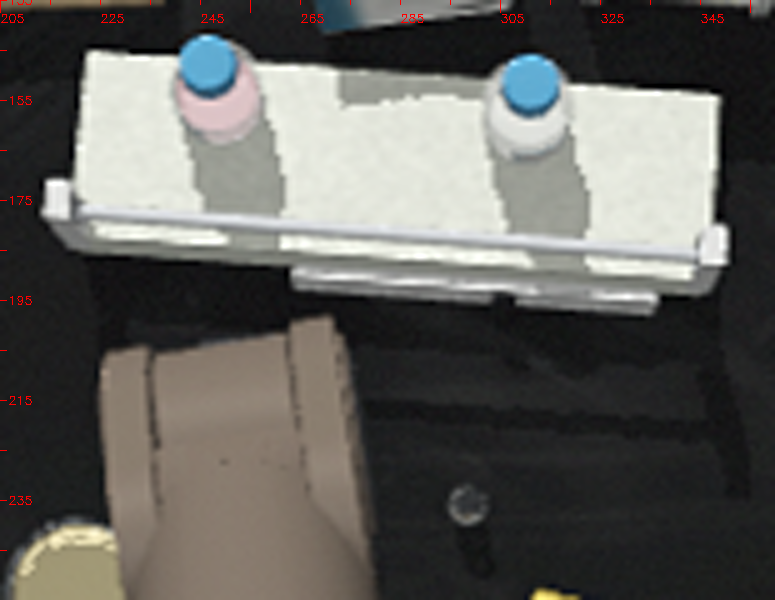

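The holder is held upright; its lower corners are at about (213.5,215.5) and (231.5,222). Next I'll compute the rack frame, the pointer and the holder's middle relative to the TCP.

Run:
```python
from h import *
z=.177-.0906
for uv in((213.5,215.5),(231.5,222),(222.5,219)):
    print(onz("scene",uv,z).round(4))
print("exp mid front lower",np.array([.4663,.0888])-.011*np.array([np.cos(.091),np.sin(.091)]))
# hypothesised rack
for O,a in((np.array([.6465,.0325]),np.radians(-5.7)),):
    X=np.array([np.cos(a),np.sin(a)]);Y=np.array([-np.sin(a),np.cos(a)])
    W=lambda x,y,z:np.r_[O+x*X+y*Y,z]
    P=[W(0,186,0)*0+W(0,.186,.105),W(0,-.186,.105),W(-.007,.2,.138),W(-.007,-.2,.138),W(-.018,.06,.04),W(-.018,-.17,.04)]
    print(proj("scene",P).round(1).tolist());print(proj("top",P).round(1).tolist())
    for n,uv in(("scene",(292.3,219.3)),("scene",(292.2,221)),("top",(306.2,194.3)),("top",(306.3,193.5))):
        for z in(.044,.048):
            p=onz(n,uv,z)[:2]-O;print(n,uv,z,"rack x,y",p@X,p@Y)
```

```text
[0.4503 0.1228 0.0864]
[0.4586 0.0596 0.0864]
[0.4536 0.09   0.0864]
exp mid front lower [0.45534551 0.08780038]
[[237.6, 169.0], [326.5, 214.9], [232.5, 159.6], [329.4, 208.6], [261.6, 202.6], [317.3, 233.3]]
[[220.7, 176.9], [344.3, 185.4], [214.1, 176.5], [350.1, 185.9], [263.1, 189.8], [336.7, 194.9]]
scene (292.3, 219.3) 0.044 rack x,y -0.021088125644927982 -0.07430027858222113
scene (292.3, 219.3) 0.048 rack x,y -0.025005099373921525 -0.07782015723557101
scene (292.2, 221) 0.044 rack x,y -0.027556992897407567 -0.0797428852027686
scene (292.2, 221) 0.048 rack x,y -0.03144526923861247 -0.08323861919729723
top (306.2, 194.3) 0.044 rack x,y -0.0235511811458202 -0.07508468312805959
top (306.2, 194.3) 0.048 rack x,y -0.02429941404910519 -0.0750318051169964
top (306.3, 193.5) 0.044 rack x,y -0.021006680306486288 -0.07522479089213487
top (306.3, 193.5) 0.048 rack x,y -0.021761840761606702 -0.07517153142951809
```

Run:
```python
from h import *
O=np.array([.6465,.0325]);a=np.radians(-5.7)
X=np.array([np.cos(a),np.sin(a)]);Y=np.array([-np.sin(a),np.cos(a)])
def rk(p):p=p[:2]-O;return np.round([p@X,p@Y],4)
print("tri",tri((291.9,218.9),(305.3,193.3)))
print("tip scene z48",rk(onz("scene",(291.9,218.9),.048)),"top",rk(onz("top",(305.2,193.3),.048)),"clip body top z40",rk(onz("top",(305.5,194.2),.04)))
# rail refined, both
for n,L in(("scene",[(244.0,172.0),(319,211)]),("top",[(230,177.8),(335,184.9)])):
    for uv in L: print(n,rk(onz(n,uv,.107)))
# lip ends
s=cv2.cvtColor(cv2.imread("pics/top0.png"),6)
print(s[188:193,258:268]);print(s[192:198,330:342])
```

```text
tri (array([ 0.61886967, -0.03722188,  0.04409631]), np.float64(0.00012039254484825891))
tip scene z48 [-0.0243 -0.0756] top [-0.0214 -0.0717] clip body top z40 [-0.0226 -0.0729]
scene [-0.0007  0.1546]
scene [-0.0019 -0.1599]
top [-0.0012  0.1572]
top [-0.0007 -0.158 ]
[[ 11  33  40  36  37  94 147 162 154 147]
 [ 19  18  14  16   7 145 193 202 178 169]
 [ 21  20  20  18  11 105 130 143 158 177]
 [ 18  15  17  15  15  72 109 115 114 111]
 [ 15  17  16  17  15  52 109 127 121 118]]
[[129 127 127 127 122 118 116 117 119 117 119 118]
 [179 169 163 164 168 151 106  88  93  92 112 119]
 [251 232 217 218 226 216 132   8  12  11  10  13]
 [105 109 109 115 125 155 103  22  19  21  17  19]
 [113 115 115 115 117  97  48  17  20  20  20  20]
 [ 89 106 112 116 125  83  31  20  18  21  18  17]]
```

```bash
python3 -m crank '[[0,0.045,0.019,0,-0.026],[0,0.07,0.02,0,-0.026],[0,0.07,0.02,0,-0.026],[0,0.07,0.02,0,-0.026],[0,0.07,0.02,0,-0.026],[0,0.07,0.02,0,-0.026],[0,0.046,0.017,0,-0.026],[0,0,0,0,0]]' 40
cat >> st.py <<'E'
O=np.array([.6455,.0325]);a=np.radians(-5.7)
X=np.array([np.cos(a),np.sin(a)]);Y=np.array([-np.sin(a),np.cos(a)])
p=s["position"][:2]-O;f=s["force"][:2];print("rack",np.round([p@X,p@Y],4),"Frack",np.round([f@X,f@Y],2))
E
python3 st.py
python3 - <<'E'
from h import *
s=arm.get_image("scene")[:,:,::-1];crop(s,205,125,150,110,5,"pics/s5.png")
E
```

```text
clock: 4.92
position: [0.6448, 0.1445, 0.1744]
ee_rot: [2.329, 2.107, -0.001]
force: [0.5, -0.0, 0.3]
width: 0.085
4.92 [0.6448 0.1445 0.1744] jaw -5.74 z [ 0.    -0.001 -1.   ] w 0.085 F [ 0.5 -0.   0.3] j [-0.59  0.58  0.44  1.59 -0.27  1.04 -0.16]
rack [-0.0118  0.1114] Frack [0.54 0.03]
```

View pics/s5.png

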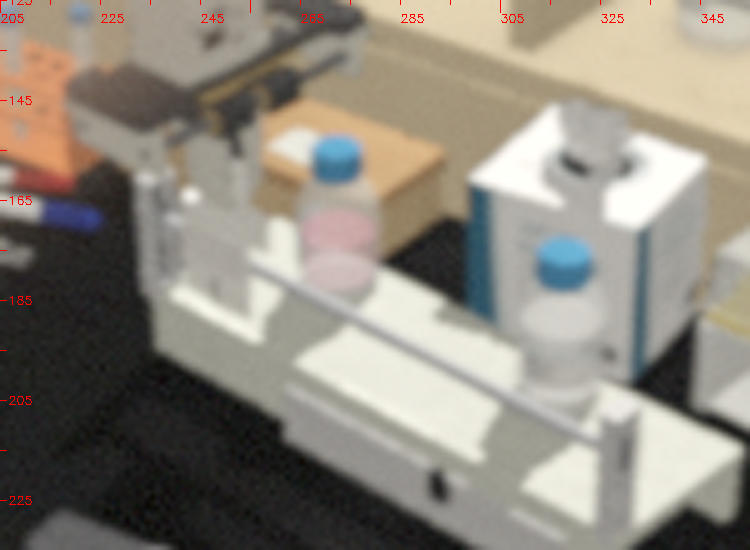

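The holder stands just in front of the rail, with its right edge at about (253,180). I'll feel for the rail with the plate's rear face, which should touch at about rack x=+2 mm.

```bash
python3 -m crank '[[0,0.01,-0.001,0,0],[0,0.01,-0.001,0,0],[0,0.006,-0.001,0,0],[0,0.002,0,0,0],[0,0,0,0,0],[0,0,0,0,0],[0,0,0,0,0],[0,0,0,0,0]]' 40 >/dev/null; python3 st.py
python3 -m crank '[[0,0.0025,0,0,0],[0,0,0,0,0],[0,0,0,0,0],[0,0,0,0,0],[0,0,0,0,0],[0,0,0,0,0],[0,0,0,0,0],[0,0,0,0,0]]' 40 >/dev/null; python3 st.py
python3 -m crank '[[0,0.0025,0,0,0],[0,0,0,0,0],[0,0,0,0,0],[0,0,0,0,0],[0,0,0,0,0],[0,0,0,0,0],[0,0,0,0,0],[0,0,0,0,0]]' 40 >/dev/null; python3 st.py
```

```text
5.63 [0.6533 0.1419 0.1767] jaw -5.71 z [ 0.  0. -1.] w 0.087 F [ 0.2  0.5 -1.1] j [-0.57  0.59  0.44  1.56 -0.28  1.06 -0.16]
rack [-0.0031  0.1096] Frack [0.11 0.56]
6.3 [0.6544 0.1418 0.1765] jaw -5.71 z [-0. -0. -1.] w 0.083 F [ 0.   0.1 -0.6] j [-0.57  0.59  0.44  1.56 -0.28  1.06 -0.16]
rack [-0.002   0.1097] Frack [0.02 0.07]
6.97 [0.6554 0.1419 0.1765] jaw -5.71 z [ 0.  0. -1.] w 0.084 F [ 0.4  0.3 -0.8] j [-0.57  0.59  0.44  1.56 -0.28  1.06 -0.16]
rack [-0.001   0.1098] Frack [0.37 0.38]
```

```bash
python3 -m crank '[[0,0.004,0,0,0],[0,0,0,0,0],[0,0,0,0,0],[0,0,0,0,0],[0,0,0,0,0],[0,0,0,0,0],[0,0,0,0,0],[0,0,0,0,0]]' 40 >/dev/null; python3 st.py
python3 -m crank '[[0,0.0025,0,0,0],[0,0,0,0,0],[0,0,0,0,0],[0,0,0,0,0],[0,0,0,0,0],[0,0,0,0,0],[0,0,0,0,0],[0,0,0,0,0]]' 40 >/dev/null; python3 st.py
python3 -m crank '[[0,0.0025,0,0,0],[0,0,0,0,0],[0,0,0,0,0],[0,0,0,0,0],[0,0,0,0,0],[0,0,0,0,0],[0,0,0,0,0],[0,0,0,0,0]]' 40 >/dev/null; python3 st.py
```

```text
7.63 [0.6571 0.1419 0.1766] jaw -5.71 z [ 0.  0. -1.] w 0.085 F [-0.6  1.6 -0.6] j [-0.57  0.59  0.44  1.55 -0.28  1.06 -0.16]
rack [0.0006 0.11  ] Frack [-0.72  1.5 ]
8.3 [0.6581 0.1418 0.1765] jaw -5.72 z [ 0. -0. -1.] w 0.083 F [-0.2  0.2 -0.9] j [-0.57  0.59  0.44  1.55 -0.28  1.06 -0.16]
rack [0.0016 0.11  ] Frack [-0.26  0.2 ]
8.97 [0.6591 0.1418 0.1765] jaw -5.71 z [ 0. -0. -1.] w 0.086 F [ 0.5 -0.5  0.4] j [-0.57  0.59  0.44  1.55 -0.28  1.06 -0.15]
rack [0.0027 0.1102] Frack [ 0.54 -0.47]
```

```bash
python3 -m crank '[[0,0.0025,0,0,0],[0,0,0,0,0],[0,0,0,0,0],[0,0,0,0,0],[0,0,0,0,0],[0,0,0,0,0],[0,0,0,0,0],[0,0,0,0,0]]' 40 >/dev/null; python3 st.py
python3 - <<'E'
from h import *
s=arm.get_image("scene")[:,:,::-1];crop(s,225,140,80,60,9,"pics/s6.png")
t=arm.get_image("top")[:,:,::-1];crop(t,205,135,100,75,7,"pics/t6.png")
E
```

```text
9.63 [0.6601 0.1419 0.1766] jaw -5.71 z [ 0.  0. -1.] w 0.087 F [-0.2 -0.1 -1. ] j [-0.57  0.6   0.44  1.54 -0.28  1.06 -0.15]
rack [0.0036 0.1103] Frack [-0.18 -0.07]
```

View pics/s6.png

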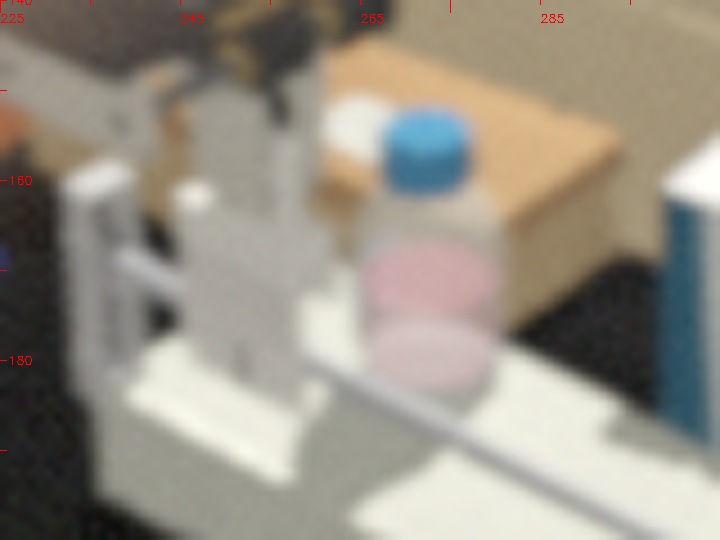

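View pics/t6.png

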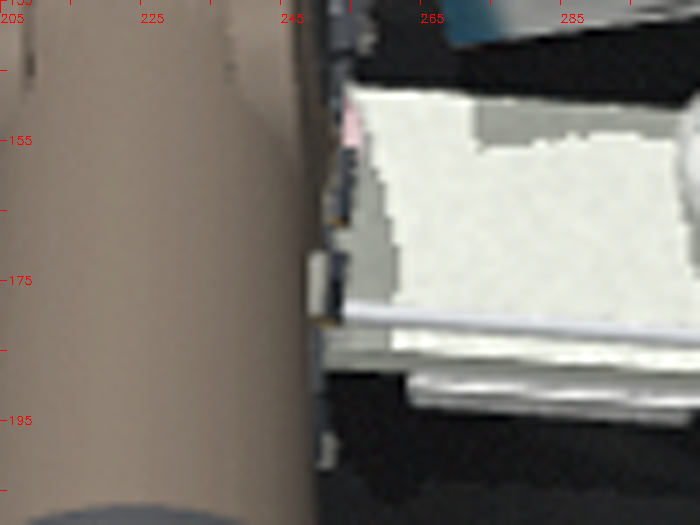

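Run:
```python
from h import *
O=np.array([.6455,.0325]);a=np.radians(-5.7)
X=np.array([np.cos(a),np.sin(a)]);Y=np.array([-np.sin(a),np.cos(a)])
def rk(p):p=p[:2]-O;return np.round([p@X,p@Y],4)
for uv in((257.9,184.8),(245,177.8)):
  for z in(.082,.086,.09):print(uv,z,rk(onz("scene",uv,z)))
W=lambda x,y,z:np.r_[O+x*X+y*Y,z]
x,y,zb=.0036,.1103,.086
for nm,P in(("LR",W(x-.011,y-.03,zb)),("LL",W(x-.011,y+.03,zb)),("tabR bridge",W(x-.011,y-.02,zb+.07)),("UR",W(x-.011,y-.03,zb+.07)),("leg low R rear",W(x+.01,y-.03,zb+.041)),("UL",W(x-.011,y+.03,zb+.07))):
    print(nm,proj("scene",[P]).round(1))
```

```text
(257.9, 184.8) 0.082 [0.0037 0.0957]
(257.9, 184.8) 0.086 [-0.0005  0.0912]
(257.9, 184.8) 0.09 [-0.0047  0.0867]
(245, 177.8) 0.082 [0.0047 0.1566]
(245, 177.8) 0.086 [0.0005 0.1518]
(245, 177.8) 0.09 [-0.0037  0.1471]
LR [[258.8 187. ]]
LL [[245.7 180.1]]
tabR bridge [[255.7 166.8]]
UR [[257.9 168. ]]
leg low R rear [[263.1 173.3]]
UL [[244.5 161.3]]
```

```bash
python3 -m crank '[[0,0.0025,0,0,0],[0,0,0,0,0],[0,0,0,0,0],[0,0,0,0,0],[0,0,0,0,0],[0,0,0,0,0],[0,0,0,0,0],[0,0,0,0,0]]' 40 >/dev/null; python3 st.py
python3 -m crank '[[0,0.0025,0,0,0],[0,0,0,0,0],[0,0,0,0,0],[0,0,0,0,0],[0,0,0,0,0],[0,0,0,0,0],[0,0,0,0,0],[0,0,0,0,0]]' 40 >/dev/null; python3 st.py
```

```text
10.4 [0.661  0.1419 0.1765] jaw -5.71 z [ 0.  0. -1.] w 0.085 F [ 0.2  0.2 -0.2] j [-0.57  0.6   0.44  1.54 -0.28  1.07 -0.15]
rack [0.0046 0.1104] Frack [0.14 0.22]
11.07 [0.6615 0.1419 0.1763] jaw -5.71 z [-0.001 -0.    -1.   ] w 0.085 F [-5.2 -0.2 -0.1] j [-0.57  0.6   0.44  1.54 -0.28  1.07 -0.15]
rack [0.0051 0.1104] Frack [-5.2  -0.67]
```

Contact at rack x≈+5.0 mm, 5 N. The middle of the hook should therefore sit 2 mm back from there. I'll back off and descend while watching the force.

```bash
python3 -m crank '[[0,-0.0065,0,0,0],[0,0,0,0,0],[0,0,0,-0.012,0],[0,0,0,-0.012,0],[0,0,0,-0.012,0],[0,0,0,-0.012,0],[0,0,0,0,0],[0,0,0,0,0]]' 40 >/dev/null; python3 st.py
python3 -m crank '[[0,0,0,-0.005,0],[0,0,0,-0.005,0],[0,0,0,-0.005,0],[0,0,0,-0.005,0],[0,0,0,-0.005,0],[0,0,0,0,0],[0,0,0,0,0],[0,0,0,0,0]]' 40 >/dev/null; python3 st.py
```

```text
11.73 [0.6593 0.1418 0.1568] jaw -5.72 z [-0.001 -0.    -1.   ] w 0.083 F [ 0.5 -0.6 -1.6] j [-0.56  0.61  0.44  1.57 -0.29  1.03 -0.15]
rack [0.0028 0.1101] Frack [ 0.53 -0.59]
12.4 [0.6595 0.1418 0.1474] jaw -5.72 z [ 0.  0. -1.] w 0.082 F [-0.3  0.8 -2.1] j [-0.56  0.62  0.43  1.58 -0.29  1.01 -0.14]
rack [0.0031 0.1102] Frack [-0.37  0.73]
```

```bash
python3 -m crank '[[0,0,0,-0.005,0],[0,0,0,-0.005,0],[0,0,0,-0.005,0],[0,0,0,-0.003,0],[0,0,0,0,0],[0,0,0,0,0],[0,0,0,0,0],[0,0,0,0,0]]' 40 >/dev/null; python3 st.py
python3 - <<'E'
from h import *
s=arm.get_image("scene")[:,:,::-1];crop(s,225,140,80,60,9,"pics/s7.png")
E
```

```text
13.07 [0.6596 0.1419 0.1403] jaw -5.72 z [ 0.  0. -1.] w 0.083 F [-0.2  0.  -1.1] j [-0.56  0.63  0.43  1.58 -0.3   0.99 -0.14]
rack [0.0031 0.1102] Frack [-0.2  -0.01]
```

View pics/s7.png

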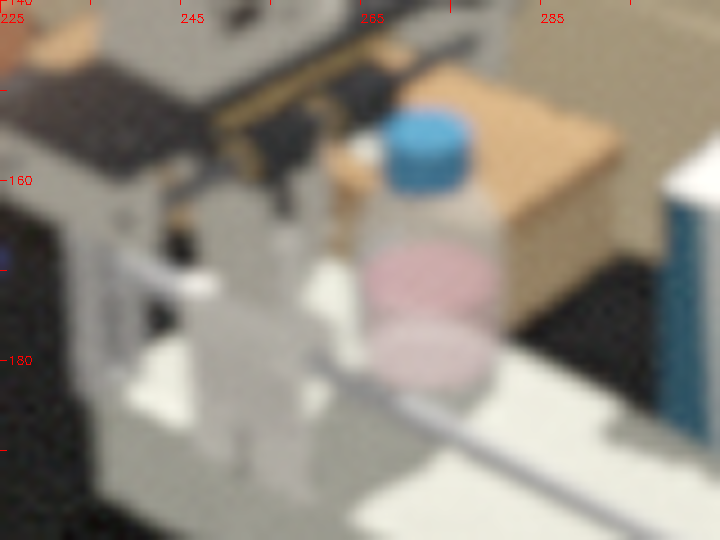

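The rail passes into the hook: it vanishes behind the bridge at about (247,171) and comes out at about (259,180). I'll go down in small steps until it touches.

```bash
python3 -m crank '[[0,0,0,-0.005,0],[0,0,0,-0.004,0],[0,0,0,0,0],[0,0,0,0,0],[0,0,0,0,0],[0,0,0,0,0],[0,0,0,0,0],[0,0,0,0,0]]' 40 >/dev/null; python3 st.py
python3 -m crank '[[0,0,0,-0.003,0],[0,0,0,0,0],[0,0,0,0,0],[0,0,0,0,0],[0,0,0,0,0],[0,0,0,0,0],[0,0,0,0,0],[0,0,0,0,0]]' 40 >/dev/null; python3 st.py
```

```text
13.78 [0.6595 0.1418 0.1366] jaw -5.72 z [ 0. -0. -1.] w 0.084 F [-0.8 -0.2 -1. ] j [-0.56  0.63  0.43  1.59 -0.3   0.99 -0.14]
rack [0.003  0.1102] Frack [-0.73 -0.31]
14.45 [0.6596 0.1419 0.1354] jaw -5.71 z [ 0.  0. -1.] w 0.085 F [0.6 0.9 0.8] j [-0.56  0.64  0.43  1.59 -0.3   0.99 -0.14]
rack [0.0032 0.1102] Frack [0.48 0.98]
```

```bash
python3 -m crank '[[0,0,0,-0.0025,0],[0,0,0,0,0],[0,0,0,0,0],[0,0,0,0,0],[0,0,0,0,0],[0,0,0,0,0],[0,0,0,0,0],[0,0,0,0,0]]' 40 >/dev/null; python3 st.py
python3 -m crank '[[0,0,0,-0.0025,0],[0,0,0,0,0],[0,0,0,0,0],[0,0,0,0,0],[0,0,0,0,0],[0,0,0,0,0],[0,0,0,0,0],[0,0,0,0,0]]' 40 >/dev/null; python3 st.py
```

```text
15.12 [0.6595 0.1418 0.1344] jaw -5.71 z [ 0. -0. -1.] w 0.084 F [1.1 0.1 1.3] j [-0.56  0.64  0.43  1.59 -0.3   0.98 -0.14]
rack [0.0031 0.1102] Frack [1.05 0.22]
15.78 [0.6595 0.1419 0.1333] jaw -5.71 z [ 0.  0. -1.] w 0.084 F [0.6 0.8 2.2] j [-0.56  0.64  0.43  1.59 -0.3   0.98 -0.14]
rack [0.003  0.1102] Frack [0.53 0.85]
```

It's hanging on the rail with light contact. Now I'll slide slowly to the right along the rail.

```bash
python3 -m crank '[[0,-0.001,-0.01,0.003,0],[0,-0.0025,-0.025,0,0],[0,-0.0025,-0.025,0,0],[0,-0.0025,-0.025,0,0],[0,-0.0025,-0.025,0,0],[0,-0.001,-0.01,0,0],[0,0,0,0,0],[0,0,0,0,0]]' 40 >/dev/null; python3 st.py
```

```text
16.45 [0.6546 0.093  0.1346] jaw -5.78 z [-0. -0. -1.] w 0.081 F [-0.9 -0.5  1.1] j [-0.49  0.62  0.43  1.62 -0.29  0.97 -0.07]
rack [0.0031 0.0611] Frack [-0.84 -0.55]
```

```bash
python3 -m crank '[[0,-0.002,-0.02,0,0],[0,-0.003,-0.03,0,0],[0,-0.003,-0.03,0,0],[0,-0.003,-0.03,0,0],[0,-0.003,-0.03,0,0],[0,-0.0015,-0.015,0,0],[0,0,0,0,0],[0,0,0,0,0]]' 40 >/dev/null; python3 st.py
```

```text
17.12 [0.6484 0.0309 0.1346] jaw -5.79 z [ 0. -0. -1.] w 0.089 F [-0.5 -0.7  1.5] j [-0.41  0.6   0.43  1.66 -0.29  0.95  0.02]
rack [ 0.0031 -0.0013] Frack [-0.4  -0.71]
```

```bash
python3 -m crank '[[0,-0.002,-0.02,0,0],[0,-0.003,-0.03,0,0],[0,-0.003,-0.03,0,0],[0,-0.003,-0.03,0,0],[0,-0.003,-0.03,0,0],[0,-0.002,-0.02,0,0],[0,0,0,0,0],[0,0,0,0,0]]' 40 >/dev/null; python3 st.py
python3 - <<'E'
from h import *
s=arm.get_image("scene")[:,:,::-1];cv2.imwrite("pics/s8f.png",s);crop(s,260,170,70,65,9,"pics/s8.png")
E
```

```text
17.78 [ 0.6419 -0.0334  0.1346] jaw -5.82 z [ 0. -0. -1.] w 0.086 F [-0.6 -0.7  0.3] j [-0.31  0.59  0.43  1.67 -0.29  0.94  0.12]
rack [ 0.003  -0.0659] Frack [-0.5  -0.75]
```

View pics/s8.png

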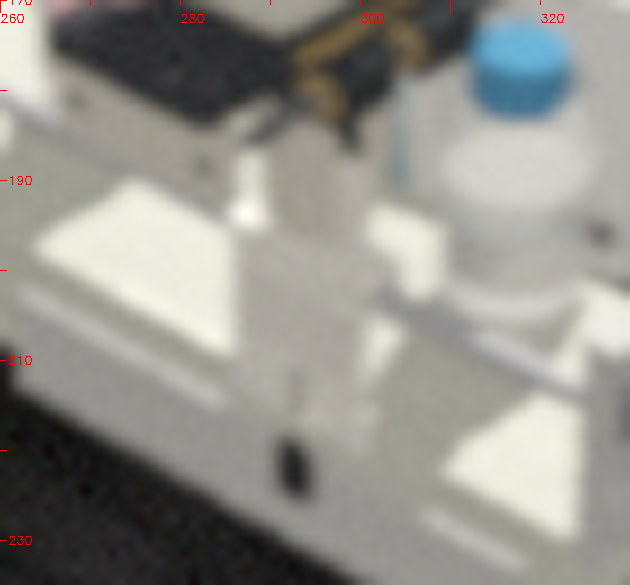

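Run:
```python
from h import *
O=np.array([.6455,.0325]);a=np.radians(-5.75)
X=np.array([np.cos(a),np.sin(a)]);Y=np.array([-np.sin(a),np.cos(a)])
def onx(uv,x):
    o,d=ray("scene",uv);n=np.r_[X,0];t=(x-(o-np.r_[O,0])@n)/(d@n);p=o+t*d
    return np.round([(p[:2]-O)@Y,p[2]],4)
g=cv2.cvtColor(cv2.imread("pics/s8f.png"),6)
print(g[205:228,283:305])
for x in(-.011,-.008):
    for uv in((292.4,212),(292.4,214),(285.6,209),(300,219)):print("plate",x,uv,onx(uv,x))
for x in(-.021,-.018):
    for uv in((291.9,218.9),(292.2,222)):print("ptr",x,uv,onx(uv,x))
```

```text
[[238 232 216 192 170 166 165 165 167 166 165 166 165 164 166 168 172 181
  190 189 176 159]
 [243 236 218 192 172 168 165 165 165 166 166 166 165 164 162 163 171 188
  206 214 204 181]
 [241 238 221 194 175 168 167 168 165 167 167 165 163 165 162 164 173 192
  216 227 217 192]
 [214 223 214 191 178 172 171 169 171 167 166 165 165 165 164 166 173 194
  216 222 205 181]
 [174 187 189 180 174 171 173 172 174 169 168 165 165 164 165 166 177 196
  213 208 186 165]
 [155 162 164 169 174 173 173 173 170 167 165 167 166 165 163 167 180 193
  206 196 173 160]
 [157 156 162 167 173 171 172 171 168 156 158 165 170 167 167 169 178 189
  189 178 161 156]
 [171 164 161 166 168 170 175 172 167 155 155 164 169 172 170 170 177 182
  176 164 158 158]
 [185 173 163 160 165 169 171 170 166 155 157 166 172 174 171 172 172 173
  167 160 157 157]
 [179 175 166 158 158 162 167 171 166 155 156 168 173 173 173 170 172 171
  166 159 157 158]
 [163 162 157 157 155 159 160 162 162 154 161 173 176 173 173 173 178 179
  176 162 156 156]
 [149 150 150 150 154 154 156 156 157 159 168 178 179 176 173 174 180 184
  1
[... 859 characters left out ...]
 66  91 113 130 140 145 148 145 137 133 136 144 148 148 146 149 149
  146 151 150 149]
 [ 33  30  48  71  92 112 129 142 145 148 148 146 147 148 148 145 149 149
  149 147 150 150]]
plate -0.011 (292.4, 212) [-0.0664  0.0626]
plate -0.011 (292.4, 214) [-0.0664  0.0551]
plate -0.011 (285.6, 209) [-0.0384  0.06  ]
plate -0.011 (300, 219) [-0.0971  0.0518]
plate -0.008 (292.4, 212) [-0.0637  0.0596]
plate -0.008 (292.4, 214) [-0.0637  0.0521]
plate -0.008 (285.6, 209) [-0.0356  0.057 ]
plate -0.008 (300, 219) [-0.0945  0.0488]
ptr -0.021 (291.9, 218.9) [-0.0735  0.0457]
ptr -0.021 (292.2, 222) [-0.0747  0.0345]
ptr -0.018 (291.9, 218.9) [-0.0708  0.0426]
ptr -0.018 (292.2, 222) [-0.072   0.0314]
```

The centre line shows at column 292.4 and the pointer at about 292.0. Allowing for parallax, that means about 7 mm further to the right.

```bash
python3 -m crank '[[0,-0.0005,-0.006,0,0],[0,-0.0007,-0.006,-0.001,0],[0,-0.0006,-0.006,-0.001,0],[0,0,0,0,0],[0,0,0,0,0],[0,0,0,0,0],[0,0,0,0,0],[0,0,0,0,0]]' 40 >/dev/null; python3 st.py
python3 - <<'E'
from h import *
s=arm.get_image("scene")[:,:,::-1];cv2.imwrite("pics/s9f.png",s);crop(s,260,170,70,65,9,"pics/s9.png")
g=cv2.cvtColor(s.copy(),6)
print(g[209:224,284:308])
O=np.array([.6455,.0325]);a=np.radians(-5.75)
X=np.array([np.cos(a),np.sin(a)]);Y=np.array([-np.sin(a),np.cos(a)])
W=lambda x,y,z:np.r_[O+x*X+y*Y,z]
for y in(-.071,-.0735,-.076):print(y,proj("scene",[W(-.011,y,.058),W(-.021,y,.048),W(-.021,y,.04)]).round(2).tolist())
E
```

```text
18.5 [ 0.6413 -0.0395  0.1338] jaw -5.72 z [ 0. -0. -1.] w 0.088 F [-0.   0.1  1.5] j [-0.3   0.59  0.43  1.68 -0.29  0.94  0.14]
rack [ 0.003 -0.072] Frack [-0.02  0.1 ]
[[194 208 205 191 175 167 169 169 167 168 166 169 166 164 165 165 168 174
  175 170 161 156 156 156]
 [161 171 177 175 172 172 174 173 172 171 169 166 165 166 166 166 167 171
  168 161 155 156 158 156]
 [154 155 156 164 171 172 173 175 172 170 168 169 169 168 166 166 169 169
  165 157 155 154 157 156]
 [162 157 157 163 169 171 173 172 168 162 160 169 172 170 168 168 166 168
  159 152 154 159 157 156]
 [176 166 161 162 167 175 176 175 169 156 160 167 172 174 171 170 169 166
  157 150 157 156 160 160]
 [183 175 165 160 165 173 177 175 168 154 158 168 173 174 172 172 174 168
  159 153 154 157 158 158]
 [169 171 166 160 157 164 168 169 162 153 157 167 173 173 173 174 173 172
  163 157 156 155 155 156]
 [153 157 156 153 155 157 159 155 150 146 158 167 173 172 172 172 173 171
  164 158 156 155 156 157]
 [150 149 150 151 151 152 151 145 143 143 156 167 171 174 172 174 173 173
  164 159 154 157 155 157]
 [147 149 147 150 150 147 135 123 115 134 150 160 166 167 171 172 172 172
  166 160 157 155 154 154]
 [150 149 149 150 147 144 119  88  80 108 135 151 160 163 165 169 171 171
  165 162 159 157 155 156]
 [147 148 148 149 147 143 113  70  46  76 116 142 153 158 160 163 167 167
  162 159 156 157 157 154]
 [146 147 148 148 148 139 113  67  35  57  98 131 148 154 155 157 159 162
  160 158 157 157 158 157]
 [146 149 147 148 148 142 113  69  37  52  93 127 146 153 154 152 155 155
  156 155 155 156 155 158]
 [144 148 149 149 147 142 114  74  41  52  89 123 143 149 151 151 153 154
  154 154 155 157 154 157]]
-0.071 [[293.54, 213.83], [291.3, 217.95], [291.29, 220.06]]
-0.0735 [[294.15, 214.17], [291.91, 218.29], [291.9, 220.4]]
-0.076 [[294.77, 214.5], [292.53, 218.63], [292.52, 220.74]]
```

View pics/s9.png

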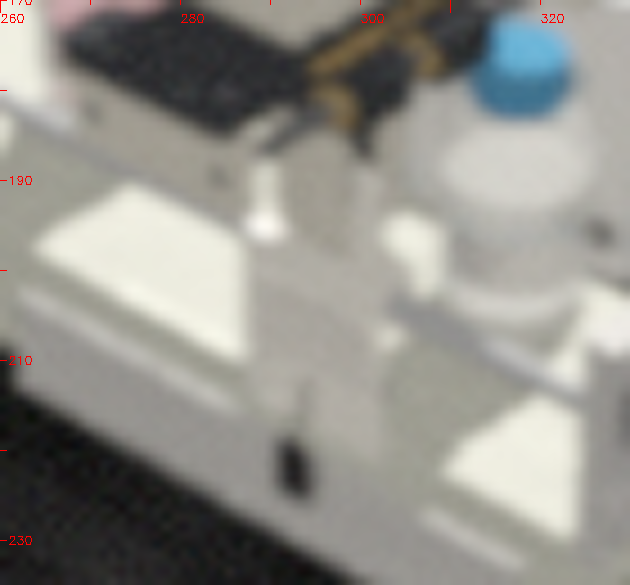

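The centre line is at 293.4 and the pointer at about 292.0. Exact alignment would show a difference of about 2.2 px, so I'll nudge 2 mm more, then press down in stages.

```bash
python3 -m crank '[[0,-0.0005,-0.005,0,0],[0,0,0,0,0],[0,0,0,0,0],[0,0,0,0,0],[0,0,0,0,0],[0,0,0,0,0],[0,0,0,0,0],[0,0,0,0,0]]' 55 >/dev/null; python3 st.py
python3 -m crank '[[0,0,0,-0.004,0],[0,0,0,-0.004,0],[0,0,0,-0.004,0],[0,0,0,-0.004,0],[0,0,0,0,0],[0,0,0,0,0],[0,0,0,0,0],[0,0,0,0,0]]' 55 >/dev/null; python3 st.py
```

```text
19.22 [ 0.6411 -0.0414  0.1337] jaw -5.72 z [ 0. -0. -1.] w 0.083 F [0.8 0.9 0.4] j [-0.3   0.59  0.43  1.68 -0.29  0.94  0.14]
rack [ 0.003  -0.0739] Frack [0.72 0.93]
19.88 [ 0.6412 -0.0414  0.1275] jaw -5.72 z [ 0. -0. -1.] w 0.085 F [-0.6 -0.3  3. ] j [-0.3   0.6   0.43  1.68 -0.29  0.93  0.14]
rack [ 0.0031 -0.0739] Frack [-0.55 -0.4 ]
```

```bash
python3 -m crank '[[0,0,0,-0.004,0],[0,0,0,-0.004,0],[0,0,0,-0.004,0],[0,0,0,-0.002,0],[0,0,0,0,0],[0,0,0,0,0],[0,0,0,0,0],[0,0,0,0,0]]' 55 >/dev/null; python3 st.py
python3 -m crank '[[0,0,0,-0.003,0],[0,0,0,0,0],[0,0,0,0,0],[0,0,0,0,0],[0,0,0,0,0],[0,0,0,0,0],[0,0,0,0,0],[0,0,0,0,0]]' 55 >/dev/null; python3 st.py
python3 -m crank '[[0,0,0,-0.0025,0],[0,0,0,0,0],[0,0,0,0,0],[0,0,0,0,0],[0,0,0,0,0],[0,0,0,0,0],[0,0,0,0,0],[0,0,0,0,0]]' 55 >/dev/null; python3 st.py
```

```text
20.55 [ 0.6412 -0.0414  0.1219] jaw -5.72 z [ 0.  0. -1.] w 0.079 F [-0.8 -0.8  6.4] j [-0.29  0.6   0.42  1.69 -0.3   0.92  0.14]
rack [ 0.0031 -0.074 ] Frack [-0.75 -0.88]
21.22 [ 0.6413 -0.0414  0.1216] jaw -5.72 z [ 0.001  0.    -1.   ] w 0.082 F [-5.3  0.2 15.2] j [-0.29  0.6   0.42  1.69 -0.3   0.92  0.14]
rack [ 0.0031 -0.074 ] Frack [-5.34 -0.31]
21.88 [ 0.6413 -0.0415  0.1214] jaw -5.72 z [ 0.001  0.001 -1.   ] w 0.084 F [-7.6  0.8 22.9] j [-0.29  0.6   0.42  1.69 -0.3   0.91  0.15]
rack [ 0.0032 -0.074 ] Frack [-7.61  0.07]
```

It met the hard stop after about 13.5 mm of travel, at TCP z 0.1214 and 23 N. I'll check by eye.

```bash
python3 - <<'E'
from h import *
s=arm.get_image("scene")[:,:,::-1];cv2.imwrite("pics/s10f.png",s);crop(s,260,170,70,65,9,"pics/s10.png")
t=arm.get_image("top")[:,:,::-1];cv2.imwrite("pics/t10.png",t)
E
python3 st.py
```

```text
21.98 [ 0.6413 -0.0415  0.1215] jaw -5.72 z [ 0.001  0.001 -1.   ] w 0.085 F [-7.4  0.8 22.8] j [-0.29  0.6   0.42  1.69 -0.3   0.91  0.15]
rack [ 0.0032 -0.074 ] Frack [-7.41  0.1 ]
```

View pics/s10.png

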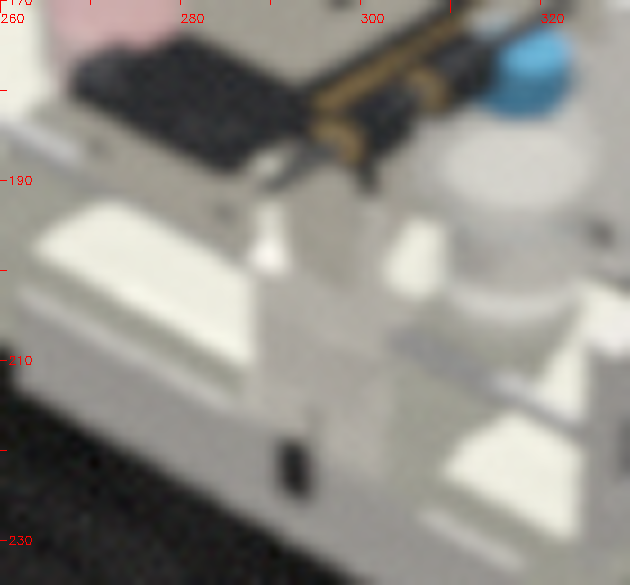

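View pics/s10f.png

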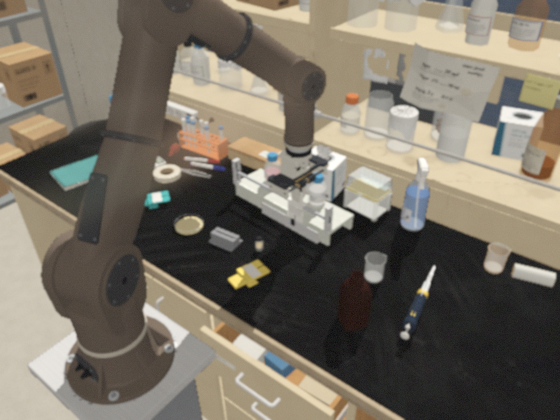

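View pics/t10.png

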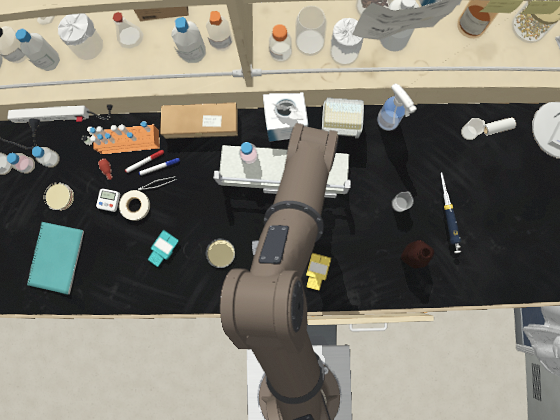

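The lower edge is now hidden behind the lip. The centre line at about 294.5 against the pointer at about 292.1 fits alignment. The bottles and dishes I can see have not moved. Handing in.

```bash
python3 -c "
from cell import arm
print(arm.sign_off())"; python3 st.py
```

```text
the job is handed in; nothing more can be done
None
the job is handed in; nothing more can be done
```

The white label holder is on the rail at the pointer, pressed down to the rail's hard stop. The gripper was still holding it there when I handed in at about 22 s. `sign_off` reports no verdict, so what follows are my own last checks.

**What I did:** I pinched the grip tab and drew the holder straight up out of its stand. I hooked it on at about rack y +110 mm, after touching the plate lightly against the rail to find the rail's exact line. I then slid it along the rail to the pointer with only light contact and pushed it down.

**Last checks:**
- **Pressed home:** the stop came after about 13.5 mm of travel, and it was pushing down with about 23 N, at rest. The picture shows the lower edge behind the lip.
- **Position at the pointer:** the holder's centre line is about 2.4 px from the pointer in the scene view; exact alignment would show about 2.2 px. I put the error at 1–3 mm, within the 6 mm allowed.
- **Bystanders:** in the last pictures none of the bottles, vial, dish or beaker had visibly moved. The arm hid part of the top view, including one bottle on the rack.

**What disagreed:**
- **Rail position:** feel put the rail about 3 mm further back than the cameras did; I trusted the touch.
- **Pointer position:** estimates differed by 2–3 mm along the rail, so I set the holder at about rack y −74 mm.
- **Sideways force:** about 7 N front-to-back appeared at the stop, and I left it.

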